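# Pack the slanting box and hold it at the set slope

## Robot

A 7-joint arm with a two-finger parallel gripper is mounted at the origin on the work surface. World frame = base frame: x ahead of the robot, y to its left, z up, the work surface at z = 0. Lengths are in m, angles in rad, forces in N, time in s.
With the tool pointing down it reaches from about 0.4 to 0.9 m from the base axis. Payload 5.6 kg.
Tool frame: the origin (TCP) lies midway between the tips of the shut fingers; the grasp point (between the pads) lies 19 mm behind it; z points along the fingers, y is the line along which they close (so a half turn about z gives the same grasp; the last joint's range is limited). The gripper opens to 92 mm and grips with 3 to 60 N. Pads are 20 mm wide; open, the fingers measure 128 mm over their backs; the gripper's body (75 mm by 189 mm) begins 69 mm behind the grasp point.
Start: joints at [1.063, 0.468, -0.012, 1.603, 0.006, 1.071, -0.056], TCP at [0.291, -0.581, 0.215] pointing down, gripper open.
Joint ranges: [-2.53, 2.53], [-0.31, 2.02], [-1.57, 1.55], [0.28, 2.44], [-1.29, 4.43], [0.15, 1.84], [-2.92, 2.92]. Speed limits (rad/s): [2.57, 2.57, 3.14, 3.14, 3.14, 3.14, 3.14].

## Interface

Orientations are given as a rotation vector (axis times angle).
In Python, from bench import bot gives the robot as it stands.
- The arm moves only by the shell command python3 -m pendant 'ROWS' [FORCE]. ROWS is JSON, a list of rows, each an object of numbers: "hand": the opening, from 0 (shut) to 1 (fully open); "dx", "dy", "dz": the shift along the tool's x, y, z in mm; "spin": the turn about the tool's z in degrees. In form: [{"hand": .., "dx": .., "dy": .., "dz": .., "spin": ..}, ...]. A call has 1 to 12 rows; each row shifts and turns the commanded pose from where the row before left it, along the tool's axes as they then stand; what a row does not reach is not made up. A row lasts 1/12 s, in which the tool goes at most 41.7 mm and 7.16 degrees, less where a joint would pass 70% of its speed; a pose out of reach is approached as far as the arm can. A call is refused whole if a number of a shift passes 41.7 or a number of a turn 7.16, either way. A call with a gripper value outside its range is refused whole. The fingers move at their own pace and stop on an object; FORCE is the grip in N (left out, the last holds). Time passes only in rows, so rows that do not move let the fingers close. It gives the time, the measured TCP pose, the force, the opening and the grip force at its end, in the units of the state.
- bot.state(): the state, without advancing time (a new reading comes with each control period).
- bot.read_camera(name): name is "scene" or "top"; returns the picture (400x640x3 uint8, red, green, blue); there is no depth.
- bot.get_calibration(name): a dict with "vertical_fov" (degrees; the focal length in pixels is half the picture's height over the tangent of half this angle, whatever the lens; pixels are square), "cx", "cy" (the principal point, pixels), "dist_coeffs" ([k1, k2, p1, p2, k3] as OpenCV has them; the pictures are not rectified), "view" (4x4, takes a point from world to camera coordinates). Camera axes: x right, y down, z forward; pixel columns grow to the right and rows downward; lengths in m; the calibration is good to about 2 mm. A picture is of the moment at which its call begins. get_calibration takes no time and is no camera call.
- bot.finish_job(): hands the job in; it is judged then, once.
The state is a dict: "time_s": time; "joint_positions": joint angles; "qd": joint speeds; "effort": joint torques, N m; "position": TCP position; "ee_rot": TCP orientation; "ft_force": force on the tool from outside, world axes, zero at the start; "moment": the same for the moment, N m; "gripper_width": finger opening in m; "grip_force": force on a finger pad.
Only numpy, scipy, OpenCV 4.12 (cv2) and the standard library are available. Lean on these libraries where they do the work, as an engineer would, in place of code of your own. Each camera call takes 0.05 s, during which the arm holds its last target. There are 200 camera calls.

## Task

Pack the square canister and the tall round jar, standing upright, into the open metal box next to the low pot that is already in it, and let go of them. Then take the box by its bar handle and raise that end, the other end still bearing on the ridged rest, until the swinging pointer settles on the mark tab of the dial. Finish while holding it steadily there by the handle, and leave everything else on the bench where it is.

Things in the scene. Friction and masses are not known exactly. Their poses are not given: they have to be found in the camera images.
- rest: Grey support block fixed to the bench, 52 x 190 mm, with four rounded rubber ridges of uneven height running along its x. Origin on the bench. Ridge lines at y = -80, -55, 0 and +55 mm, tops at 81, 84, 78 and 84 mm above the bench. The box lies on the -55 and +55 ridges (level); lifted by its handle it first pivots on the -55 ridge and from about 0.12 rad on the -80 ridge.
- slant_box: Open aluminium box, loose, about 0.4 kg, lying on the rest with its axes along those of the rest. Origin at the centre of its underside (floor 4 mm thick). Inside 56 mm (x) by 152 mm (y), walls 4 mm, rims 40 mm above the underside. The floor sticks out to y = -92 mm. On its +x side is a white dial board (100 mm wide, x 32 to 37 mm, from 74 mm below to 40 mm above the underside) with the swinging pointer.
- box_in (a point): Centre of the box's inner floor, axes as the box (x across, y along the box towards the handle, z up). Other lab ware (racks, flask, dishes, bottle, flat box, pen; up to 125 mm tall) stands round about, none within 40 mm of the canister or jar, 15 mm of the box or 40 mm of its handle: travel above it.
- handle (a point): Middle of the box's steel bar handle: a round bar 12 mm thick, lying along the box's x, 60 mm free between its two arms, at y = +125 mm, 55 mm above the box's underside; 41 mm of free space between bar and end wall. It may turn between the fingers.
- pointer (a joint): Pendulum pointer on the dial board, pivot at y = 0, 36 mm above the underside, tip 98 mm from the pivot. It hangs plumb, so its value (rad) is the slope of the box: 0 level, positive when the handle end is raised, the tip then moving away from the handle along the dial. It swings at about 2 Hz and comes to rest within about 2 s.
- pointer_tip (a point): Tip of the pointer.
- mark (a joint): Dark steel tab, 10 mm wide, at the rim of the dial: the set slope (rad), same sense and pivot as the pointer, 0.17 to 0.30. It is already set and stays where it is on the dial.
- mark_tip (a point): Point of the mark on the circle of the pointer's tip.
- canister: The square white canister. Origin at the centre of its base.
- canister_mid (a point): Centre of the square white canister, 48 x 48 mm, 80 mm tall, standing on the bench; x and y normal to its sides. About 0.13 kg. To set it into the box hold it near its top, above the box's rim.
- jar: The tall round jar. Origin at the centre of its base.
- jar_mid (a point): Centre of the tall round jar, white with a grey lid, 40 mm across, 80 mm tall, standing on the bench. About 0.11 kg. To set it into the box hold it near its top.
- pot_mid (a point): Centre of the low round pot already standing near the middle of the box, 48 mm across, 50 mm tall, loose. The wider space left beside it (52 mm or more) takes the canister, the other (44 mm or more) the jar.

How it is judged:
On the way:
1. canister and jar stand in the box beside the pot, let go, the box lying level on the rest (x of canister_mid in the frame of box_in between -0.016 and 0.016 m and y of canister_mid in the frame of box_in between -0.062 and 0.062 m and z of canister_mid in the frame of box_in between 0.032 and 0.05 m and angle between the z axis of each of canister_mid, jar_mid, pot_mid and the z axis of box_in, either way round below 0.17 rad and x of jar_mid in the frame of box_in between -0.016 and 0.016 m and y of jar_mid in the frame of box_in between -0.062 and 0.062 m and z of jar_mid in the frame of box_in between 0.032 and 0.05 m and x of pot_mid in the frame of box_in between -0.016 and 0.016 m and y of pot_mid in the frame of box_in between -0.062 and 0.062 m and z of pot_mid in the frame of box_in between 0.017 and 0.035 m and contact force between the fingers and canister below 0.1 N and contact force between the fingers and jar below 0.1 N and angle between box_in's own z axis and vertical below 0.06 rad and contact force between slant_box and rest above 0.3 N), for 0.2 s.
At the end, for the whole second after the job is handed in: Canister, jar and pot stand on the box floor (10 mm, 0.17 rad); pointer tip within 5 mm of the mark, at rest (0.2 rad/s); fingers hold the bar (1 N, within 40 mm of its middle); box still (0.02 m/s), bears on the rest (0.3 N) and lies over it (30 mm across, 40 mm along) (x of canister_mid in the frame of box_in between -0.016 and 0.016 m and y of canister_mid in the frame of box_in between -0.062 and 0.062 m and z of canister_mid in the frame of box_in between 0.032 and 0.05 m and angle between the z axis of each of canister_mid, jar_mid, pot_mid and the z axis of box_in, either way round below 0.17 rad and x of jar_mid in the frame of box_in between -0.016 and 0.016 m and y of jar_mid in the frame of box_in between -0.062 and 0.062 m and z of jar_mid in the frame of box_in between 0.032 and 0.05 m and x of pot_mid in the frame of box_in between -0.016 and 0.016 m and y of pot_mid in the frame of box_in between -0.062 and 0.062 m and z of pot_mid in the frame of box_in between 0.017 and 0.035 m and distance between pointer_tip and mark_tip below 0.005 m and velocity of joint pointer between -0.2 and 0.2 rad/s and contact force between the fingers and slant_box above 1 N and distance between the grasp point and handle below 0.04 m and contact force between slant_box and rest above 0.3 N and x of box_in in the frame of rest between -0.03 and 0.03 m and y of box_in in the frame of rest between -0.04 and 0.04 m and linear speed of slant_box below 0.02 m/s); the arm keeps its last pose, push and grip.
It fails at once if a bystander (rack, flask, dishes, small bottle, flat box or pen) is shoved more than 30 mm (distance of any of rack_a, rack_b, flask, dishes, stopper_bottle, tip_box, pen from where it was at the start of the episode above 0.03 m).
It fails at once if a bystander is knocked over (angle between any of rack_a, rack_b, flask, dishes, stopper_bottle, tip_box's own z axis and vertical above 0.5 rad).
It also fails if it takes over 72 s, if anything falls off the work surface, if the arm or the gripper's body presses on something with over 40 N, if the wrist force passes 120 N, or if a joint passes its speed limit or range.

## Working session

There is one attempt and no reset: what is moved stays moved. The work goes in short steps, Python scripts to look and compute and a shell command to move; the robot and the scene stay as the last step left them, time stands still between calls to the robot, and variables do not carry over. Pictures are saved under pics/ and viewed, at most 10 in all, crops included, and the job is handed in when it is done.

```bash
mkdir -p pics; ls; python3 - <<'E'
from bench import bot
import cv2
for n in("scene","top"):
    cv2.imwrite(f"pics/{n}0.png",bot.read_camera(n)[:,:,::-1]); c=bot.get_calibration(n); print(n,c)
s=bot.state();print(s)
E
```

```text
pics
scene {'vertical_fov': 53.395915540866355, 'cx': 322.6729852502562, 'cy': 202.98818260051297, 'dist_coeffs': array([-0.04035667,  0.        ,  0.        ,  0.        ,  0.        ]), 'view': array([[ 0.11663476,  0.99314828, -0.00726813, -0.04638414],
       [ 0.79739921, -0.0980037 , -0.59544082, -0.3731839 ],
       [-0.59207334,  0.06365349, -0.80336629,  1.3281179 ],
       [ 0.        ,  0.        ,  0.        ,  1.        ]])}
top {'vertical_fov': 48.74895352967966, 'cx': 318.57218520338665, 'cy': 200.0596736211448, 'dist_coeffs': array([-0.0427631,  0.       ,  0.       ,  0.       ,  0.       ]), 'view': array([[-0.01422754, -0.99984689, -0.01018734,  0.00845802],
       [-0.99151085,  0.01542437, -0.12910588,  0.55942276],
       [ 0.12924325,  0.00826399, -0.99157848,  1.18294171],
       [ 0.        ,  0.        ,  0.        ,  1.        ]])}
{'time_s': 0.1, 'joint_positions': array([ 1.06300778,  0.46826259, -0.01162198,  1.60349338,  0.00597697,
        1.07140286, -0.05629463]), 'qd': array([ 0.00160625, -0.00216918, -0.00118205, -0.00119118, -0.00110436,
       -0.00021627,  0.00018092]), 'effort': array([ 1.30434779e-03, -5.21644020e+01, -1.19124237e-02, -2.44364440e+01,
       -5.67126204e-02,  1.40813677e-02,  3.69328427e-05]), 'position': array([ 0.29108218, -0.58061497,  0.21376861]), 'ee_rot': array([-3.05572942e+00, -7.23114593e-01,  6.80404369e-04]), 'ft_force': array([ 0.22114581, -0.06627387, -0.44575644]), 'moment': array([-0.01325845, -0.0523326 ,  0.02293934]), 'grip_force': 0.0, 'gripper_width': 0.09190315337109584}
```

View pics/scene0.png

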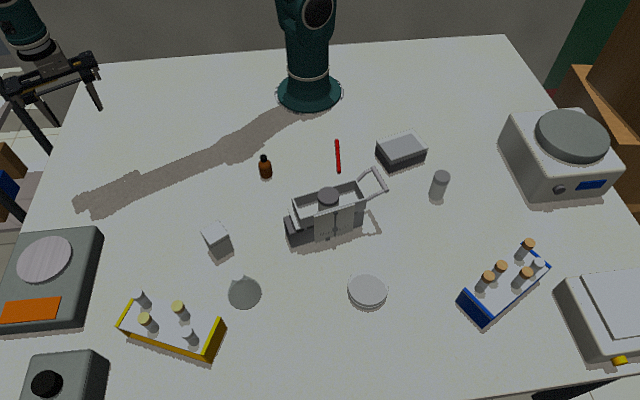

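View pics/top0.png

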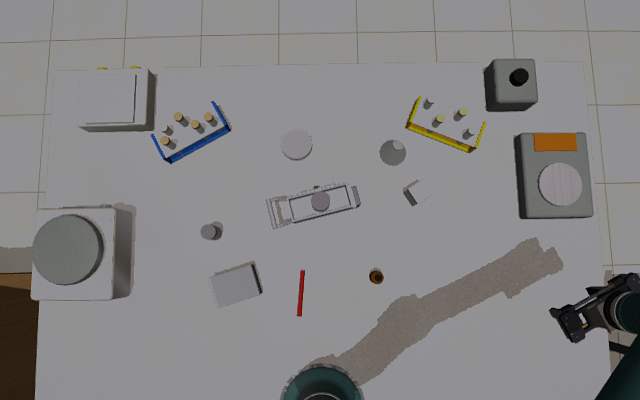

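The scene picture shows the canister at (217,242), jar at (440,185), box round (330,205) with its handle at (375,182), dial facing the camera. In the top picture the canister is at (414,193), jar (211,232), box (315,206), handle on the left (+y) at about (272,213). I'll enlarge these.

```bash
python3 - <<'E'
import cv2,numpy as np
t=cv2.imread("pics/top0.png")[160:250,190:440];s=cv2.imread("pics/scene0.png")[155:261,195:455]
f=lambda a,k:cv2.resize(a,None,fx=k,fy=k,interpolation=cv2.INTER_CUBIC)
t=f(t,3.2);s=f(s,2.9)
o=np.zeros((600,800,3),np.uint8);o[:288,:800]=t;o[290:290+s.shape[0],:s.shape[1]]=s
o=np.clip(o.astype(float)*1.2,0,255).astype(np.uint8)
cv2.imwrite("pics/crop0.png",o)
E
```

```text
(no output)
```

View pics/crop0.png

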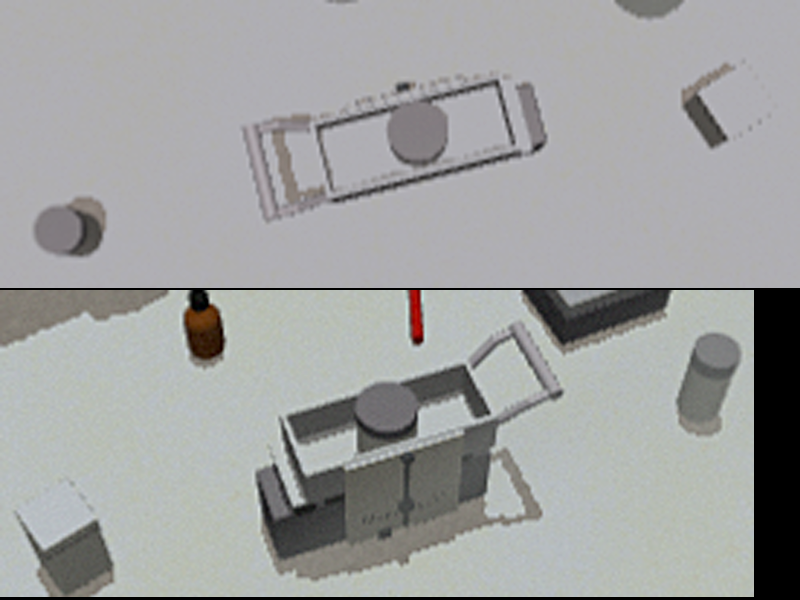

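The enlarged crops show, in crop pixels of the top view: canister top centre (734,99), jar lid (62,231), pot (417,130), handle bar from (250,127) to (270,216). In the scene crop: canister top (56,516), jar lid (717,353), pot (386,407), bar from (517,327) to (558,393), and the mark tab near (386,533).

```bash
cat > h.py <<'E'
import cv2,numpy as np
from bench import bot
def cam(n):
    c=bot.get_calibration(n);f=200/np.tan(np.radians(c["vertical_fov"]/2))
    return np.array([[f,0,c["cx"]],[0,f,c["cy"]],[0,0,1]]),np.array(c["dist_coeffs"]),np.array(c["view"])
def tri(a,b):
    A,B=cam("top"),cam("scene")
    u=[cv2.undistortPoints(np.array([[p]],float),c[0],c[1]).reshape(2,1) for p,c in((a,A),(b,B))]
    X=cv2.triangulatePoints(A[2][:3],B[2][:3],*u)[:,0];X=X[:3]/X[3]
    return X,max(np.linalg.norm(proj(n,X)-p) for n,p in(("top",a),("scene",b)))
def proj(n,X):
    K,d,V=cam(n);return cv2.projectPoints(np.atleast_2d(np.array(X,float)),cv2.Rodrigues(V[:3,:3])[0],V[:3,3],K,d)[0].reshape(-1,2)
def ray(n,p,z):  # point at height z
    K,d,V=cam(n);u=cv2.undistortPoints(np.array([[p]],float),K,d).ravel();R=V[:3,:3];c=-R.T@V[:3,3];r=R.T@np.r_[u,1]
    return c+r*(z-c[2])/r[2]
E
python3 - <<'E'
from h import *
np.set_printoptions(precision=4,suppress=True)
T=lambda x,y:(190+x/3.2-.35,160+y/3.2-.35)
S=lambda x,y:(195+x/2.9-.33,155+(y-290)/2.9-.33)
P=dict(can=((734,99),(56,516)),canA=((697,93),(67,480)),jar=((62,231),(717,353)),pot=((417,130),(386,407)),h1=((250,127),(558,393)),h2=((270,216),(517,327)),hm=((260,171.5),(537,360)))
for k,(a,b) in P.items(): print(k,*tri(T(*a),S(*b)))
for n,p in dict(A=(697,93),B=(727,137),C=(772,105),D=(742,63)).items(): print(n,ray("top",T(*p),.08))
for p in [(318,125),(498,82),(515,145),(333,192)]: print("rim",ray("top",T(*p),.124))
for p in [(15,517),(67,480),(98,514),(45,550)]: print("canS",ray("scene",S(*p),.08))
E
```

```text
can [ 0.5759 -0.2707  0.0749] 0.36147494760561
canA [ 0.5755 -0.2417  0.1205] 5.131054359398543
jar [0.4743 0.295  0.0732] 0.7032820626336006
pot [ 0.5459 -0.0045  0.1353] 0.14133368193835366
h1 [0.5503 0.129  0.1376] 0.4308487951919863
h2 [0.4792 0.1118 0.138 ] 0.20126154222921872
hm [0.5147 0.1205 0.1369] 0.10757237510226084
A [ 0.5807 -0.238   0.08  ]
B [ 0.5433 -0.2615  0.08  ]
C [ 0.5696 -0.3003  0.08  ]
D [ 0.6055 -0.2768  0.08  ]
rim [0.5527 0.0751 0.124 ]
rim [ 0.5853 -0.0698  0.124 ]
rim [ 0.5341 -0.0823  0.124 ]
rim [0.4987 0.0635 0.124 ]
canS [ 0.5763 -0.3025  0.08  ]
canS [ 0.5457 -0.2629  0.08  ]
canS [ 0.5813 -0.2373  0.08  ]
canS [ 0.6095 -0.2774  0.08  ]
```

Heights check (jar/canister ≈0.08, handle 0.138, pot top 0.136). I'll measure the pot gap more finely and start moving towards the canister.

```bash
python3 - <<'E'
from h import *
np.set_printoptions(precision=0,suppress=True,linewidth=200)
for n in("top","scene"):
    I=np.mean([bot.read_camera(n).astype(np.float32).mean(2) for _ in range(6)],0);np.save(f"{n}.npy",I)
    c=np.array([.543,-.0025]);a=.228;ex=np.array([np.cos(a),np.sin(a)]);ey=np.array([-ex[1],ex[0]])
    ys=np.arange(-.1,.1001,.002)
    for z,xs in((.124,(-.02,-.01,0.,.01,.02)),(.138,(-.012,0,.012))):
        pr=0
        for x in xs:
            P=np.array([np.r_[c+x*ex+y*ey,z] for y in ys]);m=proj(n,P).astype(np.float32)
            v=cv2.remap(I,m[:,:1],m[:,1:],cv2.INTER_LINEAR).ravel()
            pr=pr+v/len(xs)
        print(n,z);print(pr)
E
python3 -m pendant '[{"spin":-3.9},{"spin":-3.9},{"hand":1,"dx":34,"dy":-8},{"dx":34,"dy":-8},{"dx":34,"dy":-8},{"dx":34,"dy":-8},{"dx":34,"dy":-8},{"dx":34,"dy":-8},{"dx":34,"dy":-8},{"dx":34,"dy":-8},{"dx":34,"dy":-8},{"dx":34,"dy":-8}]' 20
```

```text
top 0.124
[108. 105. 108. 107. 109. 114. 129. 150. 148. 148. 148. 142. 101.  90. 117. 151. 149. 148. 148. 147. 147. 148. 148. 148. 148. 147. 148. 148. 147. 147. 147. 147. 148. 148. 148. 146. 142. 134. 123.
 117. 117. 112. 106. 102. 100. 101. 103. 105. 104. 103. 103. 102. 101. 101. 102. 103. 106. 110. 116. 119. 126. 142. 147. 148. 148. 148. 147. 147. 147. 148. 148. 147. 146. 147. 148. 148. 147. 146.
 146. 147. 148. 148. 146. 146. 148. 147. 133.  96. 110. 145. 147. 143. 145. 146. 145. 144. 143. 145. 146. 146. 141.]
top 0.138
[128. 100. 105. 106. 106. 106. 112. 139. 148. 148. 148. 147. 131.  90.  81. 140. 149. 148. 147. 147. 147. 147. 147. 147. 147. 147. 147. 147. 147. 147. 147. 147. 147. 147. 147. 148. 147. 132. 116.
 103. 106. 107. 107. 107. 107. 107. 107. 107. 107. 107. 107. 107. 107. 107. 107. 107. 107. 106. 102. 101. 116. 142. 148. 148. 147. 147. 147. 147. 147. 147. 147. 147. 147. 147. 147. 147. 147. 147.
 147. 147. 147. 147. 147. 147. 148. 144. 122.  97. 122. 144. 148. 147. 147. 147. 147. 147. 147. 147. 148. 148. 138.]
scene 0.124
[133. 131. 151. 157. 157. 156. 148. 114.  73.  66.
[... 338 characters left out ...]
05.
 106. 108.  95.  76.  61.  58.  57.  56.  52.  70. 136. 155. 148. 144. 149. 154. 156. 157. 156. 156. 156. 156. 156.]
scene 0.138
[153. 154. 155. 156. 158. 162. 134.  87.  79. 138. 144.  93.  70.  69.  70.  73.  74.  70.  70.  75.  74.  71.  69.  72.  75.  71.  69.  73.  73.  70.  69.  73.  74.  72.  69.  57.  55.  65.  77.
  89.  93.  93.  92.  93.  93.  93.  93.  93.  93.  93.  93.  93.  93.  93.  92.  92.  93.  91.  86.  82.  78.  79.  75.  71.  73.  79.  75.  71.  70.  75.  76.  73.  70.  77.  78.  73.  71.  79.
  76.  64.  57.  56.  56.  52.  60. 106. 156. 148. 135. 131. 133. 143. 151. 155. 157. 157. 156. 156. 156. 156. 156.]invalid input at $[0]: expected keys hand, dx, dy, dz, spin
```

All row keys are required. Start the move and check the box's cross position from the saved images.

```bash
python3 - <<'E'
from h import *
np.set_printoptions(precision=0,suppress=True,linewidth=200)
c=np.array([.543,-.0025]);a=.228;ex=np.array([np.cos(a),np.sin(a)]);ey=np.array([-ex[1],ex[0]])
for n in("top","scene"):
    I=np.load(f"{n}.npy")
    for y0 in(-.05,.05):
        pr=0;xs=np.arange(-.044,.0441,.002)
        for y in y0+np.array([-.012,-.006,0,.006,.012]):
            m=proj(n,np.array([np.r_[c+x*ex+y*ey,.124] for x in xs])).astype(np.float32)
            pr=pr+cv2.remap(I,m[:,:1],m[:,1:],cv2.INTER_LINEAR).ravel()/5
        print(n,y0);print(pr)
E
python3 -m pendant '[{"hand":1,"dx":0,"dy":0,"dz":0,"spin":-3.9},{"hand":1,"dx":0,"dy":0,"dz":0,"spin":-3.9},{"hand":1,"dx":34,"dy":-8,"dz":0,"spin":0},{"hand":1,"dx":34,"dy":-8,"dz":0,"spin":0},{"hand":1,"dx":34,"dy":-8,"dz":0,"spin":0},{"hand":1,"dx":34,"dy":-8,"dz":0,"spin":0},{"hand":1,"dx":34,"dy":-8,"dz":0,"spin":0},{"hand":1,"dx":34,"dy":-8,"dz":0,"spin":0},{"hand":1,"dx":34,"dy":-8,"dz":0,"spin":0},{"hand":1,"dx":34,"dy":-8,"dz":0,"spin":0},{"hand":1,"dx":34,"dy":-8,"dz":0,"spin":0},{"hand":1,"dx":34,"dy":-8,"dz":0,"spin":0}]' 20
```

```text
top -0.05
[147. 147. 148. 132.  95.  58.  86. 128. 137. 132. 137. 145. 148. 147. 147. 147. 147. 147. 147. 147. 147. 147. 147. 147. 147. 147. 147. 147. 147. 147. 147. 148. 149. 137. 102.  67.  85. 126. 136.
 135. 135. 140. 142. 146. 146.]
top 0.05
[147. 148. 146. 123.  81.  64. 104. 135. 138. 139. 144. 148. 147. 147. 147. 147. 147. 147. 147. 147. 147. 147. 147. 147. 147. 147. 147. 147. 147. 147. 147. 148. 148. 128.  89.  68. 108. 132. 137.
 137. 138. 141. 144. 147. 147.]
scene -0.05
[156. 156. 156. 156. 156. 156. 158. 161. 151. 122.  81.  58.  59.  61.  61.  62.  62.  62.  62.  61.  61.  66.  80.  91. 103. 128. 151. 159. 157. 157. 157. 157. 156. 155. 156. 157. 154. 155. 150.
 128. 108. 104.  92.  73.  67.]
scene 0.05
[156. 157. 157. 157. 157. 157. 160. 161. 145. 109.  68.  57.  60.  63.  63.  63.  64.  64.  64.  62.  62.  73.  85.  97. 122. 141. 148. 144. 144. 144. 143. 144. 145. 143. 143. 144. 150. 153. 143.
 122. 105.  99.  85.  76.  76.]
time_s: 1.7
position: [0.5275, -0.3215, 0.2148]
ee_rot: [3.001, 0.929, 0.0]
ft_force: [0.5, -1.1, -0.3]
gripper_width: 0.0918
grip_force: 0.0
```

```bash
python3 -m pendant '[{"hand":0.8,"dx":34,"dy":-7.5,"dz":0,"spin":0},{"hand":0.8,"dx":34.5,"dy":-7.5,"dz":0,"spin":0},{"hand":0.8,"dx":0,"dy":0,"dz":0,"spin":0},{"hand":0.8,"dx":0,"dy":0,"dz":33,"spin":0},{"hand":0.8,"dx":0,"dy":0,"dz":34,"spin":0},{"hand":0.8,"dx":0,"dy":0,"dz":34,"spin":0},{"hand":0.8,"dx":0,"dy":0,"dz":34,"spin":0},{"hand":0.8,"dx":0,"dy":0,"dz":33,"spin":0},{"hand":0.8,"dx":0,"dy":0,"dz":0,"spin":0},{"hand":0.8,"dx":0,"dy":0,"dz":0,"spin":0}]' 20
```

```text
time_s: 2.53
position: [0.5733, -0.2714, 0.0453]
ee_rot: [-2.999, -0.929, 0.005]
ft_force: [0.1, 0.4, 0.9]
gripper_width: 0.0735
grip_force: 0.0
```

```bash
python3 -m pendant '[{"hand":0.8,"dx":3,"dy":0,"dz":0,"spin":0},{"hand":0.0,"dx":0,"dy":0,"dz":0,"spin":0},{"hand":0.0,"dx":0,"dy":0,"dz":0,"spin":0},{"hand":0.0,"dx":0,"dy":0,"dz":0,"spin":0},{"hand":0.0,"dx":0,"dy":0,"dz":0,"spin":0},{"hand":0.0,"dx":0,"dy":0,"dz":0,"spin":0},{"hand":0.0,"dx":0,"dy":0,"dz":-30,"spin":0},{"hand":0.0,"dx":0,"dy":0,"dz":-35,"spin":0},{"hand":0.0,"dx":0,"dy":0,"dz":-35,"spin":0},{"hand":0.0,"dx":0,"dy":0,"dz":-35,"spin":0},{"hand":0.0,"dx":0,"dy":0,"dz":-35,"spin":0},{"hand":0.0,"dx":0,"dy":0,"dz":0,"spin":0}]' 20
```

```text
time_s: 3.53
position: [0.5808, -0.2716, 0.2247]
ee_rot: [2.993, 0.927, 0.015]
ft_force: [1.3, -0.5, -0.0]
gripper_width: 0.0483
grip_force: 19.7
```

```bash
python3 -m pendant '[{"hand":0,"dx":0,"dy":0,"dz":0,"spin":-6.9},{"hand":0,"dx":0,"dy":0,"dz":0,"spin":-6.9},{"hand":0,"dx":0,"dy":0,"dz":0,"spin":-6.9},{"hand":0,"dx":0,"dy":0,"dz":0,"spin":-6.9},{"hand":0,"dx":0,"dy":0,"dz":0,"spin":-6.9},{"hand":0,"dx":0,"dy":0,"dz":0,"spin":-6.9},{"hand":0,"dx":0,"dy":0,"dz":0,"spin":-6.9},{"hand":0,"dx":0,"dy":0,"dz":0,"spin":-6.9},{"hand":0,"dx":0,"dy":0,"dz":0,"spin":-6.9},{"hand":0,"dx":0,"dy":0,"dz":0,"spin":-6.9},{"hand":0,"dx":0,"dy":0,"dz":0,"spin":0},{"hand":0,"dx":0,"dy":0,"dz":0,"spin":0}]'
python3 -m pendant '[{"hand":0,"dx":31.5,"dy":2.5,"dz":0,"spin":0},{"hand":0,"dx":31.5,"dy":2.5,"dz":0,"spin":0},{"hand":0,"dx":31.5,"dy":2.5,"dz":0,"spin":0},{"hand":0,"dx":31.5,"dy":2.5,"dz":0,"spin":0},{"hand":0,"dx":31.5,"dy":2.5,"dz":0,"spin":0},{"hand":0,"dx":31.5,"dy":2.5,"dz":0,"spin":0},{"hand":0,"dx":31.5,"dy":2.5,"dz":0,"spin":0},{"hand":0,"dx":31.5,"dy":2.5,"dz":0,"spin":0},{"hand":0,"dx":31.5,"dy":2.5,"dz":0,"spin":0},{"hand":0,"dx":31.5,"dy":2.5,"dz":0,"spin":0},{"hand":0,"dx":0,"dy":0,"dz":0,"spin":0},{"hand":0,"dx":0,"dy":0,"dz":0,"spin":0}]'
```

```text
time_s: 4.53
position: [0.5766, -0.2702, 0.216]
ee_rot: [-1.951, -2.462, -0.0]
ft_force: [-0.9, 0.0, -1.0]
gripper_width: 0.0485
grip_force: 19.7
time_s: 5.53
position: [0.5278, 0.0442, 0.2168]
ee_rot: [1.944, 2.467, 0.0]
ft_force: [-0.7, -0.8, -0.0]
gripper_width: 0.0485
grip_force: 19.7
```

```bash
cat > snap.py <<'E'
import sys
from h import *
def snap(n,name,x0,x1,y0,y1,k,N=4):
    I=np.mean([bot.read_camera(n).astype(np.float32) for _ in range(N)],0)
    np.save(name+".npy",I.mean(2))
    I=cv2.resize(I[y0:y1,x0:x1],None,fx=k,fy=k,interpolation=cv2.INTER_CUBIC)
    cv2.imwrite(f"pics/{name}.png",np.clip(I[:,:,::-1]*1.2,0,255).astype(np.uint8))
E
python3 -c "
from snap import *
snap('scene','s1',260,420,130,250,5)
print(bot.state()['position'])"
```

```text
[0.52841591 0.04061255 0.21638362]
```

View pics/s1.png

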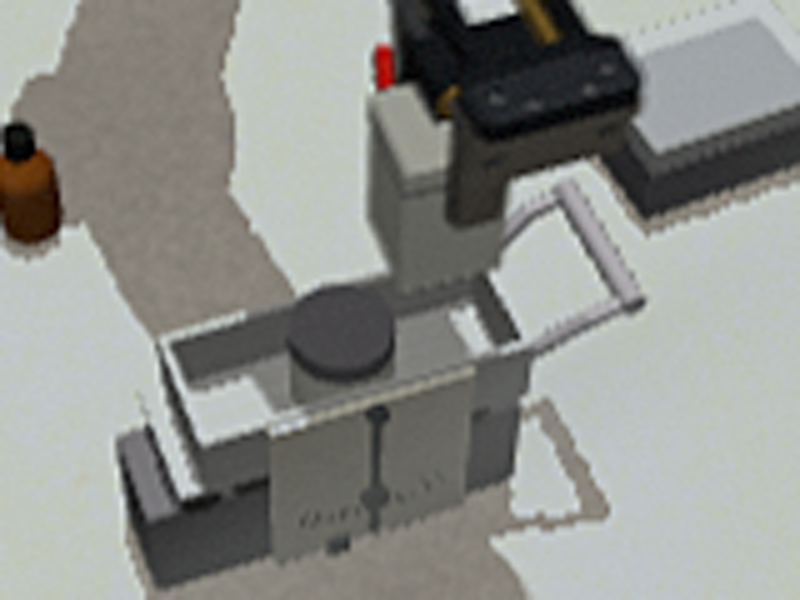

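The scene crop shows the canister held above the handle-side slot; its front bottom edge runs (402,288)–(503,262), left top edge at (372,105).

```bash
python3 - <<'E'
from h import *
np.set_printoptions(precision=4,suppress=True)
S=lambda x,y:(260+x/5-.4,130+y/5-.4)
s=bot.state();p=s["position"];print(p,s["ee_rot"])
o=np.array([.5431,-.0029]);a=.235;B=np.array([[np.cos(a),np.sin(a)],[-np.sin(a),np.cos(a)]])
print("tcp box",B@(p[:2]-o))
for q,z in(((402,288),p[2]-.0453),((500,262),p[2]-.0453),((375,235),p[2]-.0453),((404,190),p[2]-.0453+.08),((370,100),p[2]-.0453+.08)):
    r=ray("scene",S(*q),z);print(q,B@(r[:2]-o))
# check against pot/box seen in same picture
for q,z in(((342,330),.138),((160,345),.124),((203,445),.124),((489,275),.124)): print("ref",B@(ray("scene",S(*q),z)[:2]-o))
E
```

```text
[0.5284 0.0406 0.2164] [ 1.9505  2.4625 -0.0009]
tcp box [-0.0041  0.0457]
(402, 288) [0.0173 0.02  ]
(500, 262) [0.0188 0.0657]
(375, 235) [-0.0149  0.0199]
(404, 190) [0.0302 0.0134]
(370, 100) [-0.0207  0.0186]
ref [ 0.006  -0.0034]
ref [-0.025  -0.0802]
ref [ 0.0341 -0.0791]
ref [-0.0104  0.0761]
```

```bash
python3 -m pendant '[{"hand":0,"dx":5,"dy":4,"dz":0,"spin":0},{"hand":0,"dx":0,"dy":0,"dz":15,"spin":0},{"hand":0,"dx":0,"dy":0,"dz":15,"spin":0},{"hand":0,"dx":0,"dy":0,"dz":6,"spin":0},{"hand":0,"dx":0,"dy":0,"dz":0,"spin":0},{"hand":0,"dx":0,"dy":0,"dz":0,"spin":0},{"hand":0,"dx":0,"dy":0,"dz":0,"spin":0},{"hand":0,"dx":0,"dy":0,"dz":0,"spin":0}]'
python3 -c "
from snap import *
snap('scene','s2',300,390,155,222,8.8)
print(bot.state()['position'])"
```

```text
time_s: 6.4
position: [0.5316, 0.0479, 0.1814]
ee_rot: [1.946, 2.465, 0.001]
ft_force: [-0.1, 0.2, -1.0]
gripper_width: 0.0488
grip_force: 19.7
[0.53118291 0.04791867 0.18101544]
```

View pics/s2.png

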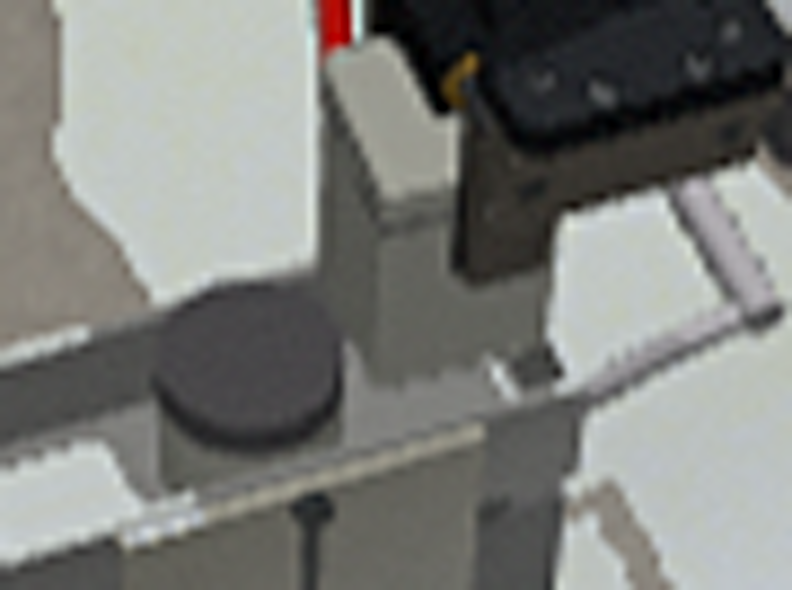

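The canister's front-left bottom corner is at (378,383), its right edge at about x=550; the pot's lid spans x 155–343.

```bash
python3 - <<'E'
from h import *
np.set_printoptions(precision=4,suppress=True)
S=lambda x,y:(300+x/8.8-.45,155+y/8.8-.45)
p=bot.state()["position"]
o=np.array([.5431,-.0029]);a=.235;B=np.array([[np.cos(a),np.sin(a)],[-np.sin(a),np.cos(a)]])
f=lambda q,z:B@(ray("scene",S(*q),z)[:2]-o)
print("tcp",p,B@(p[:2]-o))
print("corner",f((378,383),p[2]-.0453),"right",f((549,347),p[2]-.0453),"topfrontleft",f((383,207),p[2]+.0347))
# model prediction of pot lid and box
w=lambda x,y,z:np.r_[o+B.T@[x,y],z]
t=np.linspace(0,6.283,73);
for py in(-.002,-.004):
  L=((proj("scene",[w(.003+.024*np.cos(k),py+.024*np.sin(k),.138) for k in t])+.45-[300,155])*8.8);print(py,L.min(0),L.max(0))
print((proj("scene",[w(-.028,.076,.124),w(.028,.076,.124),w(.028,.080,.124)])+.45-[300,155])*8.8)
E
```

```text
tcp [0.5312 0.0479 0.181 ] [0.0002 0.0522]
corner [0.0222 0.0252] right [0.0268 0.0705] topfrontleft [0.0301 0.0205]
-0.002 [157.4015 277.9717] [345.4152 426.6457]
-0.004 [150.0247 280.0732] [338.1223 428.8839]
[[482.8091 216.9685]
 [566.9858 372.421 ]
 [581.1328 368.136 ]]
```

Fit is centred; lowering.

```bash
python3 -m pendant '[{"hand":0,"dx":0,"dy":0,"dz":6,"spin":0},{"hand":0,"dx":0,"dy":0,"dz":6,"spin":0},{"hand":0,"dx":0,"dy":0,"dz":6,"spin":0},{"hand":0,"dx":0,"dy":0,"dz":6,"spin":0},{"hand":0,"dx":0,"dy":0,"dz":0,"spin":0},{"hand":0,"dx":0,"dy":0,"dz":0,"spin":0}]'

```

```text
time_s: 7.1
position: [0.5306, 0.0479, 0.1559]
ee_rot: [-1.946, -2.465, 0.001]
ft_force: [0.2, -0.8, -1.4]
gripper_width: 0.0486
grip_force: 19.7
```

```bash
python3 -m pendant '[{"hand":0,"dx":0,"dy":0,"dz":6,"spin":0},{"hand":0,"dx":0,"dy":0,"dz":6,"spin":0},{"hand":0,"dx":0,"dy":0,"dz":6,"spin":0},{"hand":0,"dx":0,"dy":0,"dz":2,"spin":0},{"hand":0,"dx":0,"dy":0,"dz":0,"spin":0},{"hand":0,"dx":0,"dy":0,"dz":0,"spin":0}]'

```

```text
time_s: 7.6
position: [0.5309, 0.048, 0.1364]
ee_rot: [-1.946, -2.466, 0.0]
ft_force: [-0.2, 0.1, -1.1]
gripper_width: 0.0481
grip_force: 19.7
```

```bash
python3 -m pendant '[{"hand":0,"dx":0,"dy":0,"dz":2,"spin":0},{"hand":0,"dx":0,"dy":0,"dz":1,"spin":0},{"hand":0,"dx":0,"dy":0,"dz":0,"spin":0},{"hand":0.68,"dx":0,"dy":0,"dz":0,"spin":0},{"hand":0.68,"dx":0,"dy":0,"dz":0,"spin":0},{"hand":0.68,"dx":0,"dy":0,"dz":0,"spin":0},{"hand":0.68,"dx":0,"dy":0,"dz":-10,"spin":0},{"hand":0.68,"dx":0,"dy":0,"dz":-20,"spin":0},{"hand":0.68,"dx":0,"dy":0,"dz":-30,"spin":0},{"hand":0.68,"dx":0,"dy":0,"dz":-30,"spin":0},{"hand":0.68,"dx":0,"dy":0,"dz":0,"spin":0}]'

```

```text
time_s: 8.52
position: [0.5343, 0.049, 0.2296]
ee_rot: [1.942, 2.46, 0.01]
ft_force: [0.7, 0.9, 1.0]
gripper_width: 0.0624
grip_force: 0.0
```

```bash
python3 -m pendant '[{"hand":0.76,"dx":31.5,"dy":0,"dz":0,"spin":0},{"hand":0.76,"dx":31.5,"dy":0,"dz":0,"spin":0},{"hand":0.76,"dx":31.5,"dy":0,"dz":0,"spin":0},{"hand":0.76,"dx":31.5,"dy":0,"dz":0,"spin":0},{"hand":0.76,"dx":31.5,"dy":0,"dz":0,"spin":0},{"hand":0.76,"dx":31.5,"dy":0,"dz":0,"spin":0},{"hand":0.76,"dx":31.5,"dy":0,"dz":0,"spin":0},{"hand":0.76,"dx":31.5,"dy":1.5,"dz":0,"spin":0},{"hand":0.76,"dx":0,"dy":0,"dz":0,"spin":0},{"hand":0.76,"dx":0,"dy":0,"dz":0,"spin":0},{"hand":0.76,"dx":0,"dy":0,"dz":0,"spin":0}]'
python3 -c "
from snap import *
snap('scene','s3',290,470,130,265,4.4)
print(bot.state()['position'])"
```

```text
time_s: 9.43
position: [0.4741, 0.2927, 0.2234]
ee_rot: [1.947, 2.465, -0.001]
ft_force: [0.2, -1.1, 0.2]
gripper_width: 0.07
grip_force: 0.0
[0.47454279 0.29191496 0.22351189]
```

View pics/s3.png

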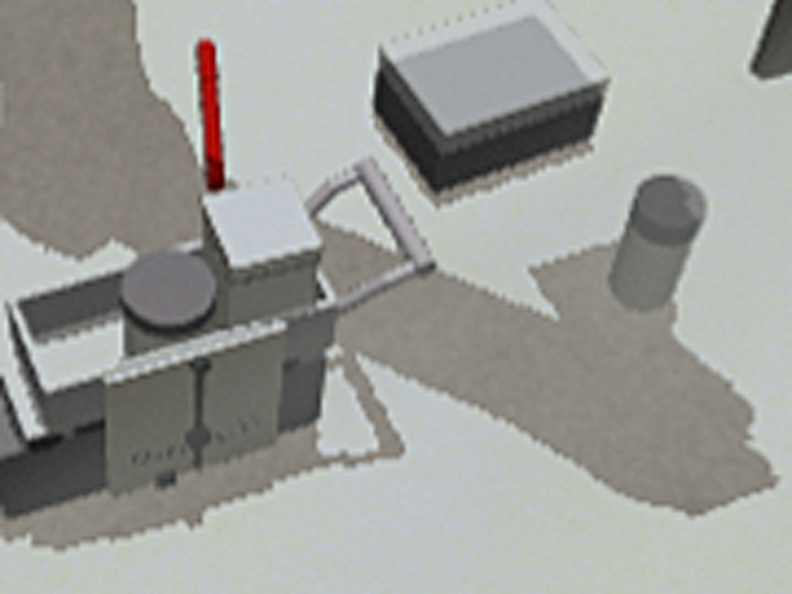

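Canister stands in the slot upright, pot beside it; the jar lid is at crop (671,202), consistent with before. Grasping the jar.

```bash
python3 -m pendant '[{"hand":0.76,"dx":1.5,"dy":0,"dz":29.5,"spin":0},{"hand":0.76,"dx":0,"dy":0,"dz":29.5,"spin":0},{"hand":0.76,"dx":0,"dy":0,"dz":29.5,"spin":0},{"hand":0.76,"dx":0,"dy":0,"dz":29.5,"spin":0},{"hand":0.76,"dx":0,"dy":0,"dz":29.5,"spin":0},{"hand":0.76,"dx":0,"dy":0,"dz":29.5,"spin":0},{"hand":0.76,"dx":0,"dy":0,"dz":0,"spin":0},{"hand":0.76,"dx":0,"dy":0,"dz":0,"spin":0}]'
python3 -m pendant '[{"hand":0,"dx":0,"dy":0,"dz":0,"spin":0},{"hand":0,"dx":0,"dy":0,"dz":0,"spin":0},{"hand":0,"dx":0,"dy":0,"dz":0,"spin":0},{"hand":0,"dx":0,"dy":0,"dz":0,"spin":0},{"hand":0,"dx":0,"dy":0,"dz":0,"spin":0},{"hand":0,"dx":0,"dy":0,"dz":-30,"spin":0},{"hand":0,"dx":0,"dy":0,"dz":-36,"spin":0},{"hand":0,"dx":0,"dy":0,"dz":-36,"spin":0},{"hand":0,"dx":0,"dy":0,"dz":-36,"spin":0},{"hand":0,"dx":0,"dy":0,"dz":-38,"spin":0},{"hand":0,"dx":0,"dy":0,"dz":0,"spin":0},{"hand":0,"dx":0,"dy":0,"dz":0,"spin":0}]' 20
```

```text
time_s: 10.3
position: [0.473, 0.2938, 0.0458]
ee_rot: [-1.947, -2.464, 0.004]
ft_force: [-0.2, 0.6, 0.3]
gripper_width: 0.07
grip_force: 0.0
time_s: 11.3
position: [0.4745, 0.2955, 0.225]
ee_rot: [1.945, 2.464, 0.007]
ft_force: [-0.4, 0.2, -1.7]
gripper_width: 0.0397
grip_force: 20.0
```

```bash
python3 -m pendant '[{"hand":0,"dx":-32.3,"dy":0,"dz":-10,"spin":0},{"hand":0,"dx":-32.3,"dy":0,"dz":-10,"spin":0},{"hand":0,"dx":-32.3,"dy":0,"dz":0,"spin":0},{"hand":0,"dx":-32.3,"dy":0,"dz":0,"spin":0},{"hand":0,"dx":-32.3,"dy":0,"dz":0,"spin":0},{"hand":0,"dx":-32.3,"dy":0,"dz":0,"spin":0},{"hand":0,"dx":-32.3,"dy":0,"dz":0,"spin":0},{"hand":0,"dx":-32.3,"dy":0,"dz":0,"spin":0},{"hand":0,"dx":-32.3,"dy":0,"dz":0,"spin":0},{"hand":0,"dx":-32.3,"dy":0,"dz":0,"spin":0},{"hand":0,"dx":-32.3,"dy":0,"dz":0,"spin":0},{"hand":0,"dx":0,"dy":0,"dz":0,"spin":0}]'
python3 -m pendant '[{"hand":0,"dx":0,"dy":0,"dz":15,"spin":0},{"hand":0,"dx":0,"dy":0,"dz":20,"spin":0},{"hand":0,"dx":0,"dy":0,"dz":20,"spin":0},{"hand":0,"dx":0,"dy":0,"dz":0,"spin":0},{"hand":0,"dx":0,"dy":0,"dz":0,"spin":0},{"hand":0,"dx":0,"dy":0,"dz":0,"spin":0}]'
python3 -c "
from snap import *
snap('scene','s4',270,390,145,235,6.6)
p=bot.state()['position'];o=np.array([.5431,-.0029]);a=.235;B=np.array([[np.cos(a),np.sin(a)],[-np.sin(a),np.cos(a)]]);print(p,B@(p[:2]-o))"
```

```text
time_s: 12.3
position: [0.5557, -0.0592, 0.24]
ee_rot: [-1.958, -2.455, 0.008]
ft_force: [0.4, 0.0, -1.1]
gripper_width: 0.0396
grip_force: 20.0
time_s: 12.8
position: [0.5561, -0.0505, 0.1876]
ee_rot: [-1.946, -2.466, 0.0]
ft_force: [0.8, 0.6, -0.8]
gripper_width: 0.0396
grip_force: 20.0
[ 0.55658454 -0.05065783  0.18853778] [ 0.00199384 -0.04958496]
```

View pics/s4.png

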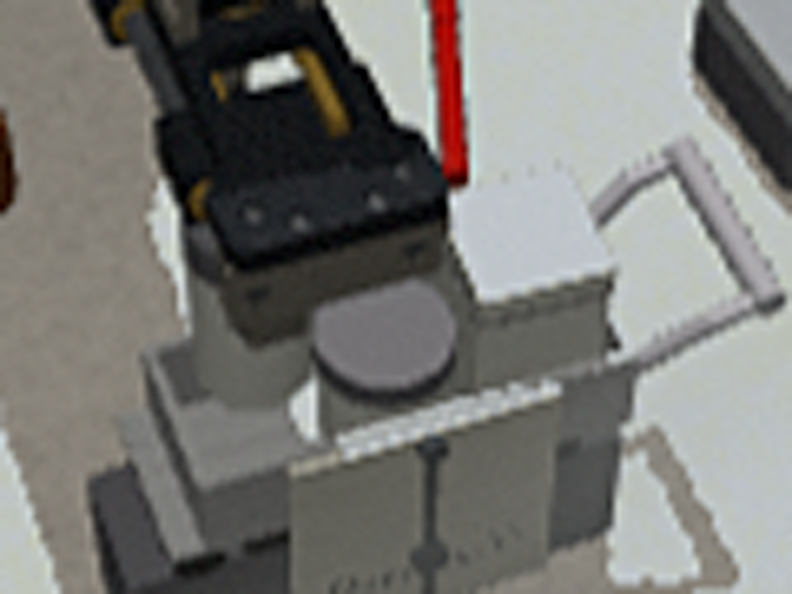

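The jar hangs left of the pot; its left bottom edge is at about (200,385), bottom-most point (255,408), right side about x=312.

```bash
python3 - <<'E'
from h import *
np.set_printoptions(precision=1,suppress=True)
o=np.array([.5431,-.0029]);a=.235;B=np.array([[np.cos(a),np.sin(a)],[-np.sin(a),np.cos(a)]])
w=lambda x,y,z:np.r_[o+B.T@[x,y],z]
t=np.linspace(0,6.283,73);C=lambda x,y,z,r:(proj("scene",[w(x+r*np.cos(k),y+r*np.sin(k),z) for k in t])+.42-[270,145])*6.6
for y in(-.052,-.048,-.044):
  L=C(.002,y,.1427,.02);T=C(.002,y,.2227,.02);print(y,L.min(0),L.max(0),"top",T.min(0))
  i=L[:,1].argmax();print(L[i])
for y in(-.005,-.003,-.001):
  L=C(.002,y,.138,.024);print("pot",y,L.min(0),L.max(0))
print((proj("scene",[w(.028,-.076,.124),w(-.028,-.076,.124),w(.032,.08,.124),w(-.032,-.08,.124)])+.42-[270,145])*6.6)
E
```

```text
-0.052 [186.2 312.7] [305.4 407.8] top [171.5 156.1]
[244.5 407.8]
-0.048 [197.5 309.4] [316.7 404.4] top [183.7 152.7]
[256.  404.4]
-0.044 [208.9 306.2] [327.9 401. ] top [195.9 149.4]
[267.4 401. ]
pot -0.005 [306.6 274.5] [447.6 386.1]
pot -0.003 [312.1 273. ] [453.1 384.4]
pot -0.001 [317.6 271.4] [458.5 382.7]
[[205.1 471.7]
 [154.3 346.8]
 [638.3 350.5]
 [139.8 341.4]]
```

```bash
python3 -m pendant '[{"hand":0,"dx":-3.5,"dy":-2,"dz":0,"spin":0},{"hand":0,"dx":0,"dy":0,"dz":6,"spin":0},{"hand":0,"dx":0,"dy":0,"dz":7,"spin":0},{"hand":0,"dx":0,"dy":0,"dz":7,"spin":0},{"hand":0,"dx":0,"dy":0,"dz":7,"spin":0},{"hand":0,"dx":0,"dy":0,"dz":0,"spin":0},{"hand":0,"dx":0,"dy":0,"dz":0,"spin":0}]'
python3 -m pendant '[{"hand":0,"dx":0,"dy":0,"dz":6,"spin":0},{"hand":0,"dx":0,"dy":0,"dz":6,"spin":0},{"hand":0,"dx":0,"dy":0,"dz":6,"spin":0},{"hand":0,"dx":0,"dy":0,"dz":5,"spin":0},{"hand":0,"dx":0,"dy":0,"dz":0,"spin":0},{"hand":0,"dx":0,"dy":0,"dz":0,"spin":0}]'
```

```text
time_s: 13.58
position: [0.5545, -0.0545, 0.1597]
ee_rot: [-1.945, -2.465, 0.001]
ft_force: [-0.3, 0.6, -1.3]
gripper_width: 0.0395
grip_force: 20.0
time_s: 14.08
position: [0.5547, -0.0545, 0.1371]
ee_rot: [-1.946, -2.465, 0.001]
ft_force: [0.2, -0.3, -0.6]
gripper_width: 0.0394
grip_force: 20.0
```

```bash
python3 -m pendant '[{"hand":0,"dx":0,"dy":0,"dz":2,"spin":0},{"hand":0,"dx":0,"dy":0,"dz":1,"spin":0},{"hand":0,"dx":0,"dy":0,"dz":0,"spin":0},{"hand":0.6,"dx":0,"dy":0,"dz":0,"spin":0},{"hand":0.6,"dx":0,"dy":0,"dz":0,"spin":0},{"hand":0.6,"dx":0,"dy":0,"dz":0,"spin":0},{"hand":0.6,"dx":0,"dy":0,"dz":-10,"spin":0},{"hand":0.6,"dx":0,"dy":0,"dz":-20,"spin":0},{"hand":0.6,"dx":0,"dy":0,"dz":-30,"spin":0},{"hand":0.6,"dx":0,"dy":0,"dz":-35,"spin":0},{"hand":0.6,"dx":0,"dy":0,"dz":-5,"spin":0},{"hand":0.6,"dx":0,"dy":0,"dz":0,"spin":0}]'

```

```text
time_s: 15.08
position: [0.5567, -0.0546, 0.2379]
ee_rot: [1.943, 2.462, 0.004]
ft_force: [-0.6, 0.5, -0.4]
gripper_width: 0.0553
grip_force: 0.0
```

```bash
python3 -m pendant '[{"hand":0.43,"dx":29.8,"dy":0,"dz":0,"spin":0},{"hand":0.43,"dx":29.8,"dy":0,"dz":0,"spin":0},{"hand":0.43,"dx":29.8,"dy":0,"dz":0,"spin":0},{"hand":0.43,"dx":29.8,"dy":0,"dz":0,"spin":0},{"hand":0.43,"dx":29.8,"dy":0,"dz":0,"spin":0},{"hand":0.43,"dx":29.8,"dy":0,"dz":0,"spin":0},{"hand":0.43,"dx":0,"dy":0,"dz":0,"spin":7},{"hand":0.43,"dx":0,"dy":0,"dz":0,"spin":7},{"hand":0.43,"dx":0,"dy":0,"dz":0,"spin":7},{"hand":0.43,"dx":0,"dy":0,"dz":0,"spin":7},{"hand":0.43,"dx":0,"dy":0,"dz":0,"spin":7},{"hand":0.43,"dx":0,"dy":0,"dz":0,"spin":7}]'
python3 -m pendant '[{"hand":0.43,"dx":0,"dy":0,"dz":0,"spin":7},{"hand":0.43,"dx":0,"dy":0,"dz":0,"spin":7},{"hand":0.43,"dx":0,"dy":0,"dz":0,"spin":7},{"hand":0.43,"dx":0,"dy":0,"dz":0,"spin":7},{"hand":0.43,"dx":0,"dy":0,"dz":0,"spin":7},{"hand":0.43,"dx":0,"dy":0,"dz":0,"spin":7},{"hand":0.43,"dx":0,"dy":0,"dz":0,"spin":6},{"hand":0.43,"dx":0,"dy":0,"dz":0,"spin":0},{"hand":0.43,"dx":0,"dy":0,"dz":0,"spin":0},{"hand":0.43,"dx":0,"dy":0,"dz":0,"spin":0}]'
python3 -c "
from snap import *
snap('scene','s5',260,400,130,235,5.7)
s=bot.state();p=s['position'];o=np.array([.5431,-.0029]);a=.235;B=np.array([[np.cos(a),np.sin(a)],[-np.sin(a),np.cos(a)]]);print(p,B@(p[:2]-o),s['ee_rot'],s['joint_positions'])"
```

```text
time_s: 16.08
position: [0.5125, 0.119, 0.2332]
ee_rot: [-2.705, -1.596, 0.004]
ft_force: [-0.2, -0.6, -0.2]
gripper_width: 0.0395
grip_force: 0.0
time_s: 16.92
position: [0.513, 0.1193, 0.2339]
ee_rot: [3.119, 0.372, -0.002]
ft_force: [0.2, -0.7, -0.4]
gripper_width: 0.0391
grip_force: 0.0
[0.51331887 0.11921578 0.23441628] [-0.00052877  0.12569368] [ 3.11985744e+00  3.68665836e-01 -4.63313506e-04] [-0.00438993  0.26547223 -0.3384375   1.86400655  0.10179727  1.02912166
 -1.72000937]
```

View pics/s5.png

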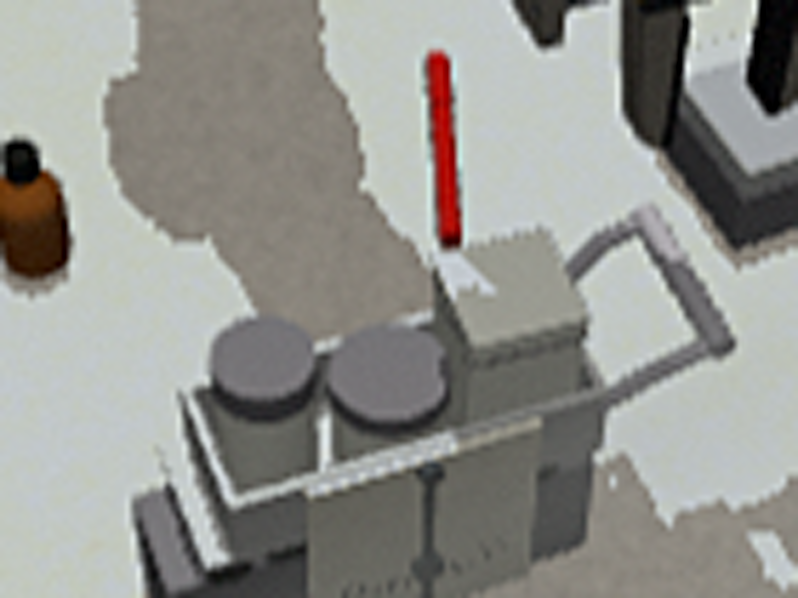

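All three stand in the box, the hand is over the bar (scene crop (640,210)–(730,345)). Lowering and gripping, and measuring the mark from a close crop.

```bash
python3 -m pendant '[{"hand":0.43,"dx":0,"dy":0,"dz":23,"spin":0},{"hand":0.43,"dx":0,"dy":0,"dz":23,"spin":0},{"hand":0.43,"dx":0,"dy":0,"dz":23,"spin":0},{"hand":0.43,"dx":0,"dy":0,"dz":23,"spin":0},{"hand":0.43,"dx":0,"dy":0,"dz":22,"spin":0},{"hand":0.43,"dx":0,"dy":0,"dz":0,"spin":0},{"hand":0.43,"dx":0,"dy":0,"dz":0,"spin":0},{"hand":0.43,"dx":0,"dy":0,"dz":0,"spin":0}]'
python3 - <<'E'
from snap import *
np.set_printoptions(precision=2,suppress=True)
I=np.load("scene.npy");x0,y0,k=305,205,16
J=cv2.resize(I[205:242,305:355],None,fx=16,fy=16,interpolation=cv2.INTER_CUBIC)
cv2.imwrite("pics/mark.png",np.clip(J*1.6,0,255).astype(np.uint8))
o=np.array([.5431,-.0029]);a=.235;B=np.array([[np.cos(a),np.sin(a)],[-np.sin(a),np.cos(a)]])
w=lambda x,y,z:np.r_[o+B.T@[x,y],z]
for x in(.038,.042):
  for th in(-99,0,.15,.2,.25,.3):
    P=w(x,0,.12) if th<-9 else w(x,-.098*np.sin(th),.12-.098*np.cos(th))
    print(x,th,(proj("scene",P)+.5-[305,205])*16-.5)
E
```

```text
time_s: 17.78
position: [0.5142, 0.1196, 0.1216]
ee_rot: [-3.12, -0.368, -0.002]
ft_force: [-0.3, 0.2, 0.2]
gripper_width: 0.0398
grip_force: 0.0
0.038 -99 [[478.61  99.29]]
0.038 0 [[467.93 472.89]]
0.038 0.15 [[377.83 497.7 ]]
0.038 0.2 [[347.98 504.2 ]]
0.038 0.25 [[318.34 509.79]]
0.038 0.3 [[288.94 514.44]]
0.042 -99 [[488.99 121.22]]
0.042 0 [[477.43 493.88]]
0.042 0.15 [[387.15 518.83]]
0.042 0.2 [[357.26 525.38]]
0.042 0.25 [[327.56 531.02]]
0.042 0.3 [[298.12 535.73]]
```

View pics/mark.png

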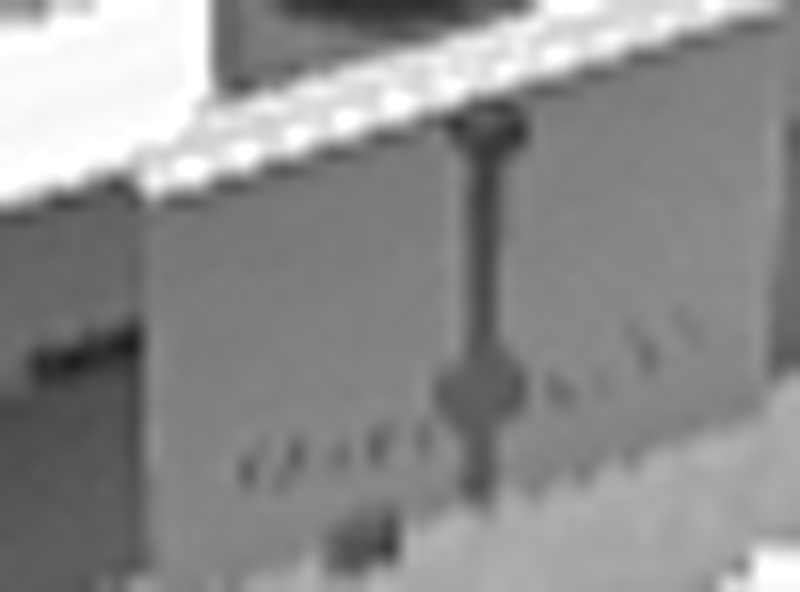

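The mark crop shows the pointer hanging from (485,125) to (480,500) and the tab centred at (363,543), top edge ~520: slope about 0.185 rad. Handle should rise ≈34 mm and go back ≈13 mm. Gripping, then the first phase.

```bash
python3 -m pendant '[{"hand":0,"dx":0,"dy":0,"dz":1,"spin":0},{"hand":0,"dx":0,"dy":0,"dz":0,"spin":0},{"hand":0,"dx":0,"dy":0,"dz":0,"spin":0},{"hand":0,"dx":0,"dy":0,"dz":0,"spin":0},{"hand":0,"dx":0,"dy":0,"dz":0,"spin":0},{"hand":0,"dx":0,"dy":0,"dz":0,"spin":0}]' 30
python3 -m pendant '[{"hand":0,"dx":0,"dy":0.9,"dz":-2.6,"spin":0},{"hand":0,"dx":0,"dy":0.9,"dz":-2.6,"spin":0},{"hand":0,"dx":0,"dy":1,"dz":-2.7,"spin":0},{"hand":0,"dx":0,"dy":1,"dz":-2.7,"spin":0},{"hand":0,"dx":0,"dy":1,"dz":-2.7,"spin":0},{"hand":0,"dx":0,"dy":1,"dz":-2.7,"spin":0},{"hand":0,"dx":0,"dy":1,"dz":-2.6,"spin":0},{"hand":0,"dx":0,"dy":1.1,"dz":-2.6,"spin":0},{"hand":0,"dx":0,"dy":0,"dz":0,"spin":0},{"hand":0,"dx":0,"dy":0,"dz":0,"spin":0}]'
```

```text
time_s: 18.28
position: [0.5138, 0.1193, 0.1201]
ee_rot: [3.12, 0.367, 0.001]
ft_force: [-0.4, -0.1, 2.9]
gripper_width: 0.0109
grip_force: 30.0
time_s: 19.12
position: [0.5152, 0.1117, 0.1409]
ee_rot: [-3.12, -0.367, -0.0]
ft_force: [-0.2, 1.4, -3.7]
gripper_width: 0.0108
grip_force: 30.0
```

```bash
python3 -m pendant '[{"hand":0,"dx":0,"dy":1.1,"dz":-2.5,"spin":0},{"hand":0,"dx":0,"dy":1.1,"dz":-2.5,"spin":0},{"hand":0,"dx":0,"dy":1.1,"dz":-2.5,"spin":0},{"hand":0,"dx":0,"dy":1.1,"dz":-2.5,"spin":0},{"hand":0,"dx":0,"dy":1.1,"dz":-2.6,"spin":0},{"hand":0,"dx":0,"dy":0,"dz":0,"spin":0},{"hand":0,"dx":0,"dy":0,"dz":0,"spin":0},{"hand":0,"dx":0,"dy":0,"dz":0,"spin":0},{"hand":0,"dx":0,"dy":0,"dz":0,"spin":0},{"hand":0,"dx":0,"dy":0,"dz":0,"spin":0},{"hand":0,"dx":0,"dy":0,"dz":0,"spin":0},{"hand":0,"dx":0,"dy":0,"dz":0,"spin":0}]'
python3 -m pendant '[{"hand":0,"dx":0,"dy":0,"dz":0,"spin":0},{"hand":0,"dx":0,"dy":0,"dz":0,"spin":0},{"hand":0,"dx":0,"dy":0,"dz":0,"spin":0},{"hand":0,"dx":0,"dy":0,"dz":0,"spin":0},{"hand":0,"dx":0,"dy":0,"dz":0,"spin":0},{"hand":0,"dx":0,"dy":0,"dz":0,"spin":0},{"hand":0,"dx":0,"dy":0,"dz":0,"spin":0},{"hand":0,"dx":0,"dy":0,"dz":0,"spin":0},{"hand":0,"dx":0,"dy":0,"dz":0,"spin":0},{"hand":0,"dx":0,"dy":0,"dz":0,"spin":0},{"hand":0,"dx":0,"dy":0,"dz":0,"spin":0},{"hand":0,"dx":0,"dy":0,"dz":0,"spin":0}]'
python3 - <<'E'
from snap import *
np.set_printoptions(precision=1,suppress=True)
snap('scene','s6',290,390,160,242,1,N=8)
I=np.load("s6.npy")
J=cv2.resize(I[200:237,300:350],None,fx=16,fy=16,interpolation=cv2.INTER_CUBIC)
cv2.imwrite("pics/dial.png",np.clip(J*1.6,0,255).astype(np.uint8))
E
```

```text
time_s: 20.12
position: [0.5165, 0.1061, 0.1533]
ee_rot: [3.12, 0.367, -0.0]
ft_force: [0.1, 0.4, -4.3]
gripper_width: 0.0109
grip_force: 30.0
time_s: 21.12
position: [0.5165, 0.1061, 0.1533]
ee_rot: [3.12, 0.367, -0.0]
ft_force: [0.8, -0.3, -4.6]
gripper_width: 0.0108
grip_force: 30.0
```

View pics/dial.png

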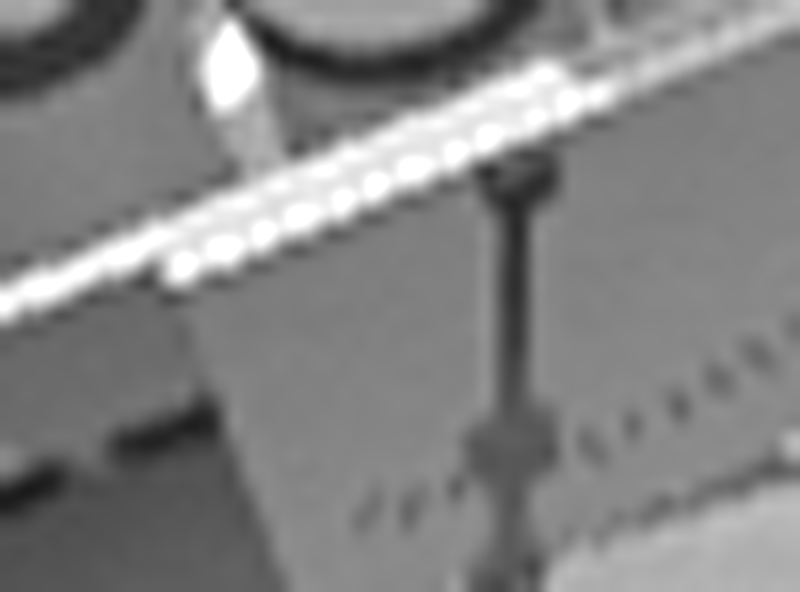

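The dial crop shows the pointer (pivot (515,183), bob (511,445)) ending over the tab (x 470–540 at the bottom edge). Numeric check of both centres in the same picture:

```bash
python3 - <<'E'
import numpy as np
np.set_printoptions(linewidth=200)
I=np.load("s6.npy")
print(np.arange(324,340))
for y in range(222,242): print(y,I[y,324:340].round().astype(int))
E
```

```text
[324 325 326 327 328 329 330 331 332 333 334 335 336 337 338 339]
222 [82 82 82 82 81 83 87 52 47 83 85 85 85 84 84 85]
223 [82 82 81 83 82 83 88 53 51 84 85 84 86 84 86 85]
224 [84 84 84 83 82 85 89 54 54 79 86 85 85 85 87 86]
225 [84 84 84 84 84 86 82 55 55 66 74 85 88 86 86 81]
226 [83 83 83 85 87 77 67 58 56 56 64 86 81 85 88 67]
227 [84 85 84 85 81 60 58 59 59 56 59 87 69 78 87 77]
228 [85 84 86 87 84 60 54 55 55 54 55 86 77 71 84 86]
229 [87 86 88 87 78 64 56 56 55 61 73 86 89 82 86 86]
230 [86 81 78 86 61 79 67 57 57 79 87 87 87 87 87 87]
231 [84 67 76 85 77 88 77 58 57 86 87 87 86 87 85 86]
232 [86 67 84 89 87 89 82 59 62 82 88 85 85 87 76 81]
233 [86 81 87 87 88 88 79 58 62 74 86 78 90 80 92 99]
234 [ 87  87  85  87  89  84  70  58  59  62  80  94 106  97 109 111]
235 [ 87  86  86  87  88  72  62  57  54  49  93 113 112 111 108 109]
236 [ 86  87  85  84  96  65  51  49  64  62 110 111 108 109 108 111]
237 [ 85  84  89 100 110  98  67  90 103 100 109 108 109 108 110 113]
238 [ 93 102 107 115 117 116 100 115 118 116 108 108 109 112 111 112]
239 [110 114 115 114 111 111 113 112 114 113 108 109 111 112 111 111]
240 [112 113 113 112 111 109 109 111 112 111 111 111 113 113 112 110]
241 [108 111 110 113 113 110 108 110 109 110 111 113 115 113 112 110]
```

Pointer centre (col 331.4) and tab centre (col 331.2) agree to well under 2 mm, and it is steady; handing in.

```bash
python3 -c "
from bench import bot
print(bot.finish_job())"
```

```text
the job is handed in; nothing more can be done
None
```

I handed the job in at about 21.5 s: the canister and jar stand in the box beside the pot, and the arm holds the box by its handle with the pointer within about 2 mm of the mark; no verdict was returned.

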